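# Re-tension the lid spring of a waste bin and hold its bolt for locking

### The job

The sprung lid of the yellow waste bin needs its spring tensioned again: wind the five-armed key on the end of the lid spindle in several partial turns, upper arms coming towards the robot, until its one long arm stands upright. Then let go of the key, reach down into the narrow gap behind the bracket and grip the hidden hexagon bolt head on the same spindle, so that the spring cannot turn it back. Finish while still gripping the head firmly and still, the long arm upright and the key left clear, so that a colleague can tighten the lock nut; do not disturb the bottle, test cassette and spanner lying around.

Things in the scene. Friction and masses are not known exactly. Their poses are not given: they have to be found in the camera images.
- holder: Steel bin holder with bracket, yellow bin and lid spindle, fixed to the table. Origin on the table top below the bracket's front cheek. Own z up, own x roughly away from the robot, own y along the level spindle, whose axis lies 135 mm above the table over own x = 0. On the -y side of the bracket: a barrel 42 to 50 mm thick (y -2 to -32 mm), the 26 mm lock nut (to -42) and the key.
- gap (a point): Middle of the gap of the bracket, level with its top, 160 mm above the table, straight above the bolt head. The bracket is a steel channel: two upright cheeks square to the spindle, each 4 mm thick, 74 mm wide and 160 mm high, with 44 mm clear between them (22 mm either side of this point). Open above and towards own +x; on the -x side a web closes it up to 100 mm height only.
- bin (a point): Middle of the top of the red lid, 146 mm above the table. The yellow bin stands on the +y side of the bracket, from own x -216 to +9 mm and y 53 to 251 mm of the holder. The lid stays shut.
- spindle (a joint): Turn (rad) of spindle, key and head together. 0 = long arm straight up, full tension; starts -3.3 to -2.2; grows as the key's upper arms move to the holder's -x (towards the robot); stop at +0.8. Spring 0.05 N m/rad, slack at -3.6; friction 0.12 N m, damping 1.0 N m s/rad: let go, it stays put below -1.2, above that it runs back slowly (0.06 rad/s near 0). Winding takes up to 0.7 N m at 0.4 rad/s.
- key: Winding key, dark steel: five straight arms 72 degrees apart on a 26 mm hub, each 9 mm thick and 16 mm wide along the spindle, reaching 52 mm from the axis, one long arm 70 mm. Origin on the axis in the middle of the arms, 135 mm above the table, at own y -75 mm of the holder. Own y along the spindle, own z along the long arm. Nothing near it but the lock nut, whose face is 33 mm behind.
- head: Hexagon bolt head, steel, 24 mm across flats, 14 mm thick, in the middle of the gap; turns with the key. Origin at its middle on the axis, 135 mm above the table (25 mm below the cheek tops), at own y +24 mm of the holder. Own y along the spindle, own x square to two flats, which stand upright and face the holder's -x and +x at spindle 0. Beside it only a sleeve and a coil of under 10 mm radius.
- bottle: Small white dropper bottle, upright, 32 mm in diameter and 75 mm high, loose; origin at the centre of its underside. Leave alone.
- cassette: White plastic test cassette lying flat, 70 x 20 x 5 mm, loose; origin at the centre of its underside. Leave alone.
- spanner: Steel open-ended spanner lying flat, 160 mm long, loose; origin under its middle, own x along it. Leave alone.

How it is judged:
On the way, in this order (a step that is already met when the one before it is completed fails the run):
1. the key has been wound, by its arms, until the long arm stands upright (value of joint spindle above -0.2 rad and contact force between the fingers and key above 0.5 N), for 0.1 s.
2. the key is let go and the hidden bolt head is gripped (contact force between the fingers and head above 6 N and contact force between the fingers and key below 0.5 N), for 0.2 s.
At the end, for the whole second after the job is handed in: The program ends with the fingers gripping the bolt head in the gap (more than 6 N, head between the pads within 30 mm of the grasp point), the spindle still (under 0.03 rad/s) and the key's long arm upright within 0.3 rad (17 degrees), nothing of the robot touching the key (all of step 2 and value of joint spindle between -0.3 and 0.3 rad and velocity of joint spindle between -0.03 and 0.03 rad/s and distance between the grasp point and head below 0.03 m and contact force between the arm and key below 0.5 N); the arm keeps its last pose, push and grip.
It fails at once if the bottle was moved (distance of bottle from where it was at the start of the episode above 0.03 m).
It fails at once if the test cassette was moved (distance of cassette from where it was at the start of the episode above 0.03 m).
It fails at once if the spanner was moved (distance of spanner from where it was at the start of the episode above 0.03 m).
It also fails if it takes over 72 s, if anything falls off the work surface, if the arm or the gripper's body presses on something with over 40 N, if the wrist force passes 120 N, or if a joint passes its speed limit or range.

### The arm

A 7-joint arm with a two-finger parallel gripper is mounted at the origin on the work surface. World frame = base frame: x ahead of the robot, y to its left, z up, the work surface at z = 0. Lengths are in m, angles in rad, forces in N, time in s.
With the tool pointing down it reaches from about 0.4 to 0.9 m from the base axis. Payload 5.6 kg.
Tool frame: the origin (TCP) lies midway between the tips of the shut fingers; the grasp point (between the pads) lies 19 mm behind it; z points along the fingers, y is the line along which they close (so a half turn about z gives the same grasp; the last joint's range is limited). The gripper opens to 92 mm and grips with 3 to 60 N. Pads are 20 mm wide; open, the fingers measure 128 mm over their backs; the gripper's body (75 mm by 189 mm) begins 69 mm behind the grasp point.
Start: joints at [-1.144, 0.468, -0.012, 1.603, 0.006, 1.071, -0.056], TCP at [0.294, 0.58, 0.215] pointing down, gripper open.
Joint ranges: [-2.53, 2.53], [-0.31, 2.02], [-1.57, 1.55], [0.28, 2.44], [-1.29, 4.43], [0.15, 1.84], [-2.92, 2.92]. Speed limits (rad/s): [2.57, 2.57, 3.14, 3.14, 3.14, 3.14, 3.14].

### API

Orientations are given as a unit quaternion [w, x, y, z].
In Python, from rig import ctrl gives the robot as it stands. Calls block until the motion is done:
- ctrl.move_pose(position, orientation): joint-space move of the TCP to a pose.
- ctrl.move_linear(position, orientation=None, rate=0.15, f_stop=None): straight line of the TCP; orientation=None keeps the orientation; rate is the mean speed in m/s. With f_stop (N) it stops when the force on the tool has changed by that much, and returns True; else False.
- ctrl.movej(angles): joint-space move.
- ctrl.grip(opening): finger opening in m; the grip force is fixed at half the most; returns when the fingers have stopped.
- ctrl.sleep(seconds).
- ctrl.ik(position, orientation): joint angles nearest the present ones, or None.
- ctrl.camera(name): name is "side" or "top"; returns the picture (400x640x3 uint8, red, green, blue); there is no depth.
- ctrl.camera_info(name): a dict with "fx", "fy", "cx", "cy" (pixels), "R" (3x3) and "t" (3): a world point X has camera coordinates R X + t. Camera axes: x right, y down, z forward; pixel columns grow to the right and rows downward; lengths in m; the calibration is good to about 2 mm. A picture is of the moment at which its call begins. camera_info takes no time and is no camera call.
A pose or a line that the arm cannot do raises ctrl.IKError and nothing moves.
- ctrl.finish_job(): hands the job in; it is judged then, once.
Readings, each from a call of its own:
- ctrl.read_time_s(): time.
- ctrl.read_joints(): joint angles.
- ctrl.read_qd(): joint speeds.
- ctrl.read_joint_torque(): joint torques, N m.
- ctrl.read_tcp_pos(): TCP position.
- ctrl.read_tool_rot(): TCP orientation.
- ctrl.read_contact_force(): force on the tool from outside, world axes, zero at the start.
- ctrl.read_ft_torque(): the same for the moment, N m.
- ctrl.read_finger_gap(): finger opening in m.
- ctrl.read_finger_force(): force on a finger pad.
Only numpy, scipy, OpenCV 4.12 (cv2) and the standard library are available. Lean on these libraries where they do the work, as an engineer would, in place of code of your own. Each camera call takes 0.05 s, during which the arm holds its last target. There are 200 camera calls.

## Working session

There is one attempt and no reset: what is moved stays moved. The work goes in short steps, each a Python script; the robot and the scene stay as the last script left them, time stands still between calls to the robot, and variables do not carry over. Pictures are saved under pics/ and viewed, at most 10 in all, crops included, and the job is handed in when it is done.

```bash
ls; mkdir -p pics; python3 - <<'E'
from rig import ctrl
import cv2
for n in("side","top"):
    cv2.imwrite(f"pics/{n}0.png",ctrl.camera(n)[:,:,::-1])
    i=ctrl.camera_info(n);print(n,i["fx"],i["cx"],i["cy"],i["R"],i["t"])
print(ctrl.read_time_s(),ctrl.read_tcp_pos(),ctrl.read_tool_rot())
E
```

```text
pics
side 437.4423807093092 318.4950742124247 198.94671409921244 [[ 0.73412006 -0.67901705 -0.00189251]
 [-0.52878304 -0.56994147 -0.62893181]
 [ 0.4259768   0.46271219 -0.77745817]] [-0.41898021  0.33424233  0.71717081]
top 413.4411275391444 320.9604586840086 189.4791619160799 [[ 0.01715508 -0.99984131  0.00480174]
 [-0.97838276 -0.01777639 -0.20603683]
 [ 0.20608949 -0.00116336 -0.97853246]] [-0.04553939  0.52382055  0.93690465]
0.1 [0.29407743 0.57907052 0.21376277] [-1.32630667e-04  2.32784669e-01  9.72527975e-01 -7.85513826e-04]
```

View pics/side0.png

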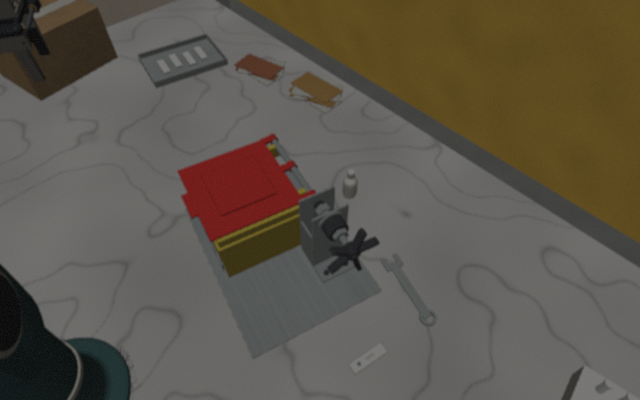

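View pics/top0.png

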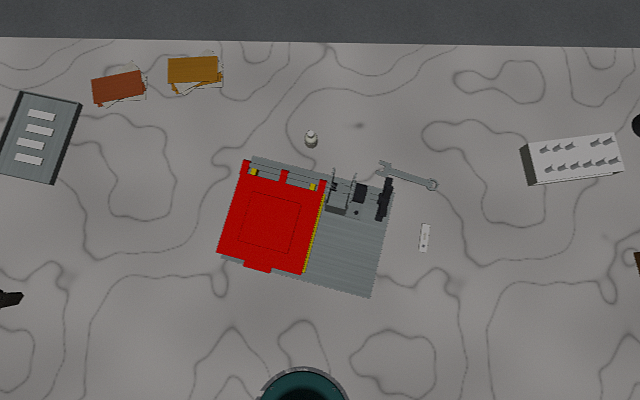

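The top view shows the holder rotated, with the key at about (385,200), the bracket at about (338,190), the bottle at (311,138), the spanner at (380-437,165-185) and the cassette at (424,237). I'll enlarge both views.

```bash
python3 - <<'E'
import cv2
a=cv2.imread("pics/top0.png")[145:235,290:410];b=cv2.imread("pics/side0.png")[170:290,280:440]
cv2.imwrite("pics/topc.png",cv2.convertScaleAbs(cv2.resize(a,None,fx=6.5,fy=6.5,interpolation=2),alpha=1.6))
cv2.imwrite("pics/sidec.png",cv2.convertScaleAbs(cv2.resize(b,None,fx=5,fy=5,interpolation=2),alpha=1.8))
E
```

```text
(no output)
```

View pics/topc.png

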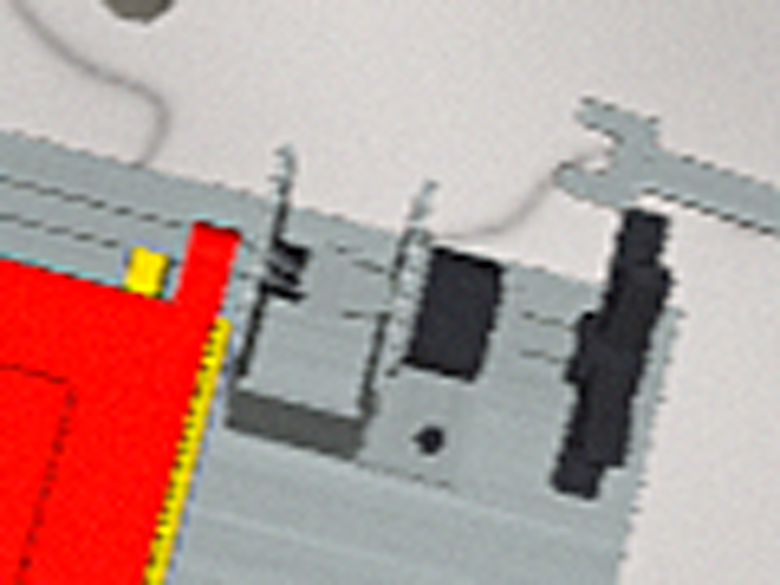

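View pics/sidec.png

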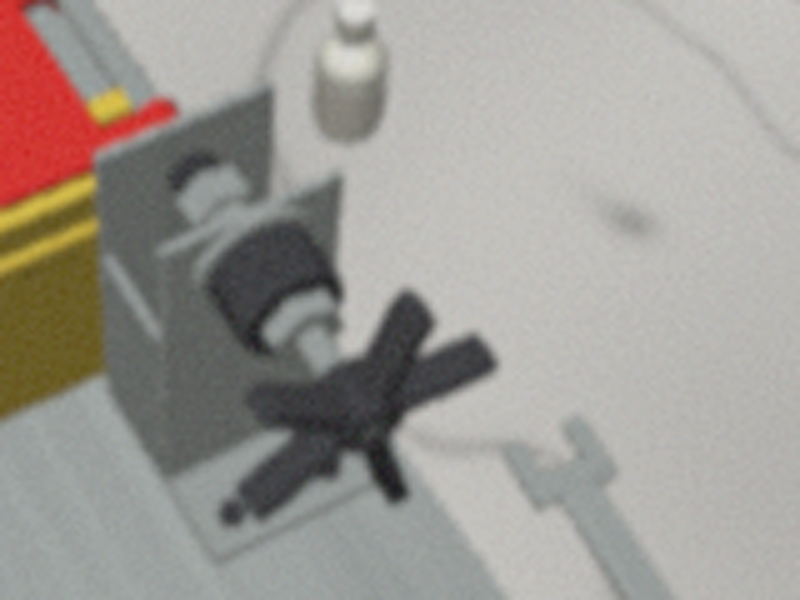

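```bash
cat > h.py <<'E'
import numpy as np
from rig import ctrl
I={n:ctrl.camera_info(n) for n in("side","top")}
def proj(n,X):
    i=I[n];c=np.array(i["R"])@X+np.array(i["t"]);return np.array([i["fx"]*c[0]/c[2]+i["cx"],i["fy"]*c[1]/c[2]+i["cy"]])
def H(p,X):
    c,s=np.cos(p[2]),np.sin(p[2]);return np.array([p[0]+c*X[0]-s*X[1],p[1]+s*X[0]+c*X[1],X[2]])
def arm(th,r,y=-.075): return np.array([-r*np.sin(th),y,.135+r*np.cos(th)])
E
cat > fit.py <<'E'
from h import *
from scipy.optimize import least_squares
S=lambda u,v:np.array([280+u/5-.4,170+v/5-.4]);T=lambda u,v:np.array([290+u/6.5-.4,145+v/6.5-.4])
P=[("side",(.037,-.002,.16),S(343,178)),("side",(-.037,-.002,.16),S(160,250)),("side",(.037,.046,.16),S(272,88)),("side",(-.037,.046,.16),S(95,158)),
("top",(.037,.048,.16),T(287,150)),("top",(.037,0,.16),T(430,185)),("side",(0,-.083,.135),S(368,405))]
f=lambda p:np.concatenate([proj(n,H(p,X))-q for n,X,q in P])
r=least_squares(f,[.65,-.1,-.2],loss="soft_l1");p=r.x;print(p,np.round(r.fun,1))
tips=[S(415,305),S(485,355),S(395,495),S(262,505),S(255,400)]
for k in range(5):
    g=lambda t:np.concatenate([proj("side",H(p,arm(t[0]+j*2*np.pi/5,.07 if j==0 else .052)))-tips[(k+j)%5] for j in range(5)])
    for t0 in(-3.2,-2.7,-2.2):
        r=least_squares(g,[t0]);print(k,r.x,r.cost) 
    for sg in(1,):
        g=lambda t:np.concatenate([proj("side",H(p,arm(t[0]-j*2*np.pi/5,.07 if j==0 else .052)))-tips[(k+j)%5] for j in range(5)]);r=least_squares(g,[-2.7]);print("-",k,r.x,r.cost)
E
python3 fit.py
```

```text
[ 0.50536633 -0.09896424 -0.25258262] [ 0.  -0.3 -0.5  1.4  0.8 -0.5 -0.1  0.6 -0.6 -1.  -1.1 -0.6 -0.   5. ]
0 [-2.07926642] 1205.092004126998
0 [-2.07927134] 1205.0920044813502
0 [-2.07927459] 1205.0920047416785
- 0 [-0.30459703] 50.65677951134376
1 [-0.72420522] 1212.785320266433
1 [-0.7242026] 1212.7853200319707
1 [-0.72420447] 1212.7853201981723
- 1 [-1.67377221] 63.80907392483081
2 [-5.8182255] 1318.018243808638
2 [-5.8182307] 1318.0182434834212
2 [0.46491009] 1318.0182432614051
- 2 [-2.87104567] 11.546935247668658
3 [-4.54156894] 1243.9732768488075
3 [-4.54157305] 1243.9732765132874
3 [-4.54157374] 1243.9732764589123
- 3 [-4.08833442] 109.30230648196763
4 [-3.24769927] 1229.3614933100994
4 [-3.24770678] 1229.361492961092
4 [-3.24768311] 1229.3614944546694
- 4 [-5.45217164] 50.95072705532469
```

The calibrated fit gives the holder at (0.505, -0.099), yaw -0.253, with residuals of about 1 px and spindle ≈ -2.87, inside the stated range. First push stroke: closed fingers behind the arm standing at about -20° from vertical.

```bash
cat >> h.py <<'E'
p=np.array([.5054,-.0990,-.2526])
def quat(along):  # tool down, tool y along holder axis 'x' or 'y'; least turn of joint 7
    base=p[2]+(np.pi if along=='y' else np.pi/2); best=None
    for a in(base,base-np.pi):
        q=[0,np.cos(a/2),np.sin(a/2),0]
        X=H(p,np.array([0,-.075 if along=='y' else .024,.25]))
        j=ctrl.ik(list(X),q)
        if j is not None and(best is None or abs(j[6])<best[0]): best=(abs(j[6]),q)
    return best[1]
def tip(phi,R,r=.035,d=.010):  # TCP in holder frame touching arm at phi (rad, + towards -x)
    s,c=np.sin(phi),np.cos(phi); x=(-r*s if phi>=0 else -R*s)+.0045*c
    return np.array([x+d,-.075,.135+r*c+.0045*s])
def stroke(a,b,R,q,n=6,w=.4,clear=.007):
    t=tip(a,R);t[0]+=clear
    up=t.copy();up[2]=.25
    ctrl.move_pose(list(H(p,up)),q)
    if ctrl.move_linear(list(H(p,t)),q,rate=.12,f_stop=8): print("hit",ctrl.read_tcp_pos(),ctrl.read_contact_force());return False
    prev=t
    for phi in np.linspace(a,b,n):
        g=tip(phi,R);L=np.linalg.norm(g-prev)
        ctrl.move_linear(list(H(p,g)),q,rate=max(.01,L/(((b-a)/(n-1))/w)));prev=g
        print(round(phi,2),np.round(ctrl.read_contact_force(),1),np.round(ctrl.read_tcp_pos()-H(p,g),4))
    return True
def lift(q,z=.25):
    x=np.array(ctrl.read_tcp_pos());x[2]=z;ctrl.move_linear(list(x),q,rate=.2)
def snap(name,th=None):
    import cv2
    a=cv2.convertScaleAbs(cv2.resize(ctrl.camera("side")[170:290,280:440,::-1],None,fx=5,fy=5,interpolation=2),alpha=1.8)
    cv2.imwrite(f"pics/{name}.png",a)
E
python3 - <<'E'
from h import *
x=np.array(ctrl.read_tcp_pos());ctrl.move_linear([x[0],x[1],.32],rate=.25)
ctrl.grip(0.0)
q=quat('y');print(q)
X=H(p,np.array([.04,-.075,.32]));ctrl.move_pose(list(X),q)
print(ctrl.read_time_s())
th=-2.87;stroke(th+2*2*np.pi/5,.95,.052,q)
snap("s1");lift(q);snap("s1b")
print(ctrl.read_time_s())
E
```

```text
[0, np.float64(0.9920347517146693), np.float64(-0.12596448463918133), 0]
4.825
-0.36 [ 4.9 -1.   0.8] [ 0.0008 -0.0002  0.0004]
-0.1 [ 4.7 -0.9  4.3] [ 0.0019 -0.0006  0.0011]
0.17 [ 7.3 -1.3  4. ] [ 0.0031 -0.001   0.0015]
0.43 [ 7.9 -2.5  6.1] [ 0.0045 -0.0014  0.0024]
0.69 [ 7.  -1.6 14.3] [ 0.0049 -0.0017  0.0034]
0.95 [ 4.4 -0.7 16.3] [ 0.0041 -0.0017  0.0032]
11.5667
```

View pics/s1b.png

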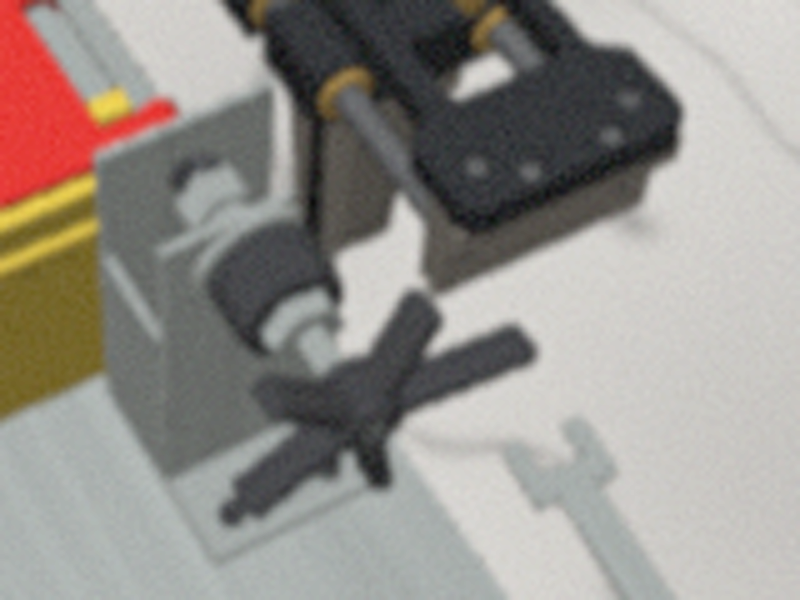

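Side crop: the key has turned. The long arm now points away at (525,340), and the next arm leans up at (422,300). I'll refit the angle from these tips.

```bash
cat >> h.py <<'E'
def fitth(tips,t0):  # tips in side crop: long arm first, then arms by +72 deg steps as available (dict k->(u,v))
    from scipy.optimize import least_squares
    g=lambda t:np.concatenate([proj("side",H(p,arm(t[0]+k*2*np.pi/5,.07 if k==0 else .052,-.083)))-np.array([279.6+u/5,169.6+v/5]) for k,(u,v) in tips.items()])
    r=least_squares(g,[t0]);return r.x[0],np.round(r.fun,1)
E
python3 - <<'E'
from h import *
print(fitth({0:(530,345),1:(425,300),2:(265,390),3:(245,500),4:(380,480)},-1.5))
print(fitth({0:(530,345),1:(425,300)},-1.5))
E
```

```text
(np.float64(-1.6998630927389846), array([1.4, 3.5, 2.2, 5. , 1.6, 5.8, 0.6, 4.8, 0.5, 3. ]))
(np.float64(-1.6187694151719794), array([2. , 1.6, 0.2, 5.4]))
```

```bash
sed -i 's/def stroke(a,b,R,q,n=6,w=.4,clear=.007)/def stroke(a,b,R,q,n=6,w=.4,clear=.007,r=.035)/; s/t=tip(a,R);/t=tip(a,R,r);/; s/g=tip(phi,R);/g=tip(phi,R,r);/' h.py
python3 - <<'E'
from h import *
q=quat('y')
if stroke(-.46,1.05,.052,q,n=6):
    lift(q,.25);print(ctrl.read_time_s())
    stroke(-.5,.40,.070,q,n=5,r=.05)
snap("s3");print(ctrl.read_time_s())
E
```

```text
-0.46 [ 1.  -0.6 -0.1] [ 0.0002 -0.      0.0001]
-0.16 [ 5.5 -1.5  0.2] [ 0.0022 -0.0006  0.0009]
0.14 [ 7.1 -2.  -0.1] [ 0.0037 -0.0012  0.0015]
0.45 [10.2 -2.2  5. ] [ 0.0059 -0.0018  0.0028]
0.75 [ 6.9 -1.2 18.1] [ 0.0069 -0.0023  0.0043]
1.05 [ 4.7 -1.2 19.3] [ 0.006  -0.0023  0.0042]
18.775
-0.5 [ 1.8 -0.1  0.4] [ 0.0004 -0.0001  0.0002]
-0.28 [ 4.9 -0.9  2.6] [ 0.002  -0.0006  0.0011]
-0.05 [ 5.7 -1.7  4. ] [ 0.0029 -0.001   0.0017]
0.18 [ 7.2 -1.5  6.1] [ 0.0037 -0.0013  0.0021]
0.4 [ 6.1 -1.7  9.5] [ 0.0046 -0.0017  0.0028]
23.5
```

View pics/s3.png

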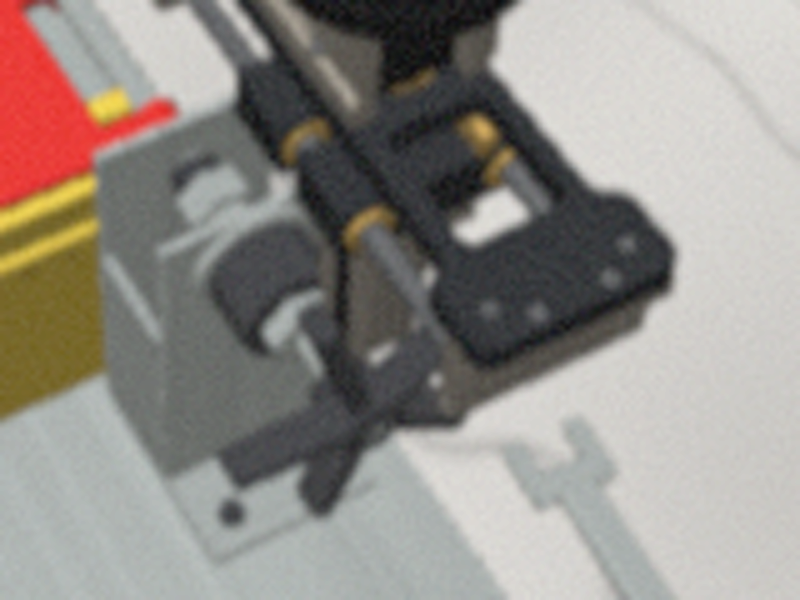

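The long arm is up at about (310,310), leaning a little towards the robot. The other tips are at (230,465), (320,505) and (430,345). Check the angle, then release, reorient and go over the gap.

```bash
python3 - <<'E'
from h import *
print(fitth({1:(230,465),2:(320,505),4:(430,345)},.3),fitth({0:(312,312),1:(230,465),2:(320,505),4:(430,345)},.3))
for y in(-.083,-.067):print([np.round((proj("side",H(p,arm(.3+k*1.2566,.07 if k==0 else .052,y)))-[279.6,169.6])*5) for k in range(5)])
E
```

```text
(np.float64(0.3804678957372572), array([ 0.6,  6.9,  1.7,  3.1,  9.6, -3.5])) (np.float64(0.29570240160109773), array([ 2.5,  6.1,  0.5,  5.6, -0.4,  3.7, 10.7, -3. ]))
[array([324., 343.]), array([233., 493.]), array([319., 523.]), array([464., 429.]), array([483., 330.])]
[array([298., 306.]), array([209., 456.]), array([296., 488.]), array([439., 395.]), array([457., 295.])]
```

```bash
python3 - <<'E'
from h import *
lift(quat('y'),.235)
q=quat('x');print(q)
X=np.array([0,.024,.235])
ctrl.move_pose(list(H(p,X)),q)
ctrl.grip(.066)
print(ctrl.read_time_s())
X[2]=.116
print("hit",ctrl.move_linear(list(H(p,X)),q,rate=.12,f_stop=12),ctrl.read_tcp_pos()-H(p,X))
print(ctrl.read_time_s())
ctrl.grip(.0)
print(ctrl.read_finger_gap(),ctrl.read_finger_force(),ctrl.read_contact_force(),ctrl.read_tcp_pos()-H(p,X),ctrl.read_time_s())
snap("g1")
E
```

```text
[0, np.float64(0.7905448413871894), np.float64(0.6124041588331218), 0]
26.0917
hit False [ 0.00055242 -0.00014131  0.00063795]
27.2333
0.02349145092933788 29.99990965181496 [0.25435468 0.70527285 0.70479787] [7.32765118e-05 1.59212945e-05 5.22498105e-05] 27.9417
```

View pics/g1.png

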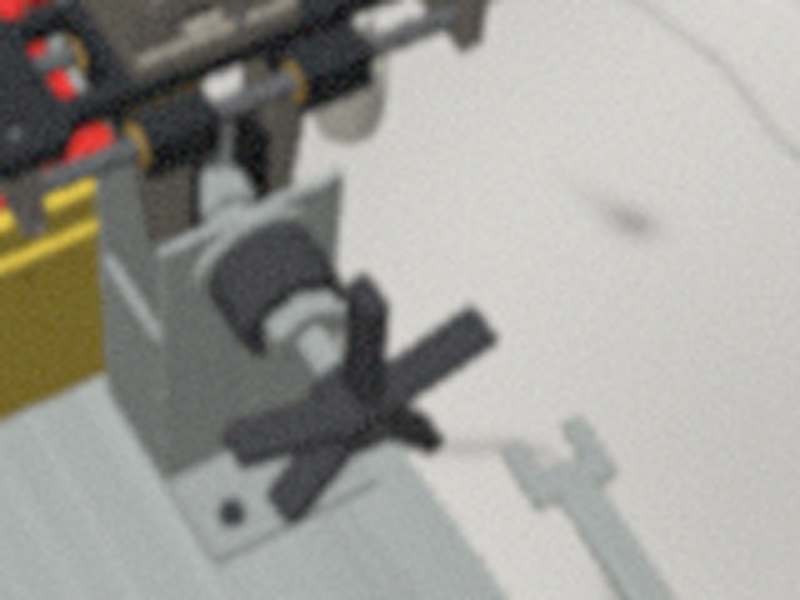

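The fingers straddle the head (gap 23.5 mm against 24 mm flats, 30 N), and the key's top arm is at (368,285). Check that angle numerically, and that the spindle stays still.

```bash
python3 - <<'E'
from h import *
for y in(-.083,-.067):print([np.round((proj("side",H(p,arm(k*1.2566,.07 if k==0 else .052,y)))-[279.6,169.6])*5) for k in range(5)])
print(fitth({0:(368,290),1:(240,440),2:(290,505),3:(430,440),4:(482,330)},0))
a=ctrl.camera("side")[215:290,320:440].astype(int);ctrl.sleep(1.5)
b=ctrl.camera("side")[215:290,320:440].astype(int)
print(np.abs(a-b).mean(),np.abs(a-b).max(),ctrl.read_finger_gap(),ctrl.read_finger_force(),ctrl.read_time_s())
E
```

```text
[array([381., 311.]), array([240., 466.]), array([285., 530.]), array([435., 457.]), array([496., 345.])]
[array([355., 275.]), array([216., 429.]), array([263., 494.]), array([411., 424.]), array([471., 311.])]
(np.float64(0.013769519136591413), array([ 2.1,  4.5, -0.1,  5.5, -0.7,  5. ,  1.2,  3.2,  2.8,  2.8]))
1.262962962962963 10 0.023556931056917123 30.000225050716836 29.5917
```

The spindle is at about 0.01 rad and still, with a 30 N grip.

```bash
python3 -c "
from rig import ctrl
print(ctrl.finish_job())"
```

```text
the job is handed in; nothing more can be done
None
```

The job is handed in at about 30 s: I wound the key in three strokes until its long arm stood upright (about 0.01 rad off by camera), then let go of it, and the fingers now hold the hidden bolt head still at 30 N; the bottle, cassette and spanner were never approached, but I did not re-measure them at the end, and the hand-in call returned no verdict.

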